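# Draw the dish out of the bench warmer

### The arm

A 6-joint arm with a two-finger parallel gripper is mounted at the origin on a cart in front of the work surface, level with it; the furniture and walls round the work are solid. World frame = base frame: x ahead of the robot, y to its left, z up, the work surface at z = 0. Lengths are in m, angles in rad, forces in N, time in s.
With the tool pointing down it reaches from about 0.35 to 0.85 m from the base axis. Payload 8.1 kg.
Tool frame: the origin (TCP) lies on the mounting face of the last link; the fingertips stand 186 mm ahead of it and the grasp point (between the pads) lies 167 mm ahead of it (robot.finger_overhang is the distance from the TCP to the fingertips, in m); z points along the fingers, y is the line along which they close (so a half turn about z gives the same grasp; the last joint's range is limited). The gripper opens to 93 mm and grips with 3 to 60 N. Pads are 15 mm wide; open, the fingers measure 128 mm over their backs; the gripper's body (75 mm by 188 mm) begins 65 mm behind the grasp point.
Start: joints at [1.214, 0.13, 1.488, -0, 1.523, -0.085], TCP at [0.161, 0.578, 0.405] pointing down, gripper open.
Joint ranges: [-2.96, 2.96], [-0.89, 2.26], [0.02, 2.5], [-1.34, 4.48], [0, 2.73], [-2.66, 2.66]. Speed limits (rad/s): [2.39, 2.39, 2.79, 3.14, 3.14, 3.14].

### API

Orientations are given as a rotation vector (axis times angle).
In Python, from plant import readout, read_camera, get_calibration, job, robot gives the robot as it stands.
- The arm moves only by the shell command python3 -m handwheel 'ROWS' [FORCE]. ROWS is JSON, a list of rows, each a list of 5 numbers: the shift along the world's x, y, z in cm, then the turn about the world's z in rad, then the closure, from 0 (fully open) to 1 (shut). In form: [[tx, ty, tz, spin, gripper], ...]. A call has 1 to 10 rows; each row shifts and turns the commanded pose from where the row before left it; what a row does not reach is not made up. A row lasts 1/8 s, in which the tool goes at most 62.5 mm and 10.7 degrees, less where a joint would pass 70% of its speed; a pose out of reach is approached as far as the arm can. A call is refused whole if a number of a shift passes 6.25 or a number of a turn 0.188, either way. A call with a gripper value outside its range is refused whole. The fingers move at their own pace and stop on an object; FORCE is the grip in N (left out, the last holds). Time passes only in rows, so rows that do not move let the fingers close. It gives the time, the measured TCP pose, the force, the opening and the grip force at its end, in the units of the state.
- readout.read_state(): the state, without advancing time (a new reading comes with each control period).
- read_camera(name): name is "scene" or "top" or "wrist"; returns the picture (480x640x3 uint8, red, green, blue); there is no depth.
- get_calibration(name): a dict with "fovy" (degrees; the focal length in pixels is half the picture's height over the tangent of half this angle, whatever the lens; pixels are square), "cx", "cy" (the principal point, pixels), "pose" (4x4, takes a point from camera to world coordinates). Camera axes: x right, y down, z forward; pixel columns grow to the right and rows downward; lengths in m; the calibration is good to about 2 mm. The wrist camera is an equidistant fisheye: a pixel r from the principal point sees the ray r / f radians off the axis. A picture is of the moment at which its call begins: read the wrist's pose just before it. get_calibration takes no time and is no camera call; for the wrist camera it gives the pose at the moment of the call.
- job.close_job(): hands the job in; it is judged then, once.
The state is a dict: "t": time; "q": joint angles; "dq": joint speeds; "joint_torque": joint torques, N m; "tool_pos": TCP position; "orientation": TCP orientation; "force": force on the tool from outside, world axes, zero at the start; "wrist_torque": the same for the moment, N m; "opening": finger opening in m; "gripper_force": force on a finger pad.
Only numpy, scipy, OpenCV 4.12 (cv2) and the standard library are available. Lean on these libraries where they do the work, as an engineer would, in place of code of your own. Each camera call takes 0.05 s, during which the arm holds its last target. There are 200 camera calls.

### The job

One of the two flat dish warmers has a petri dish in it (you see it through the window on top); bring that dish out so that a colleague can pick it up. With a fingertip push the hook catch on top of that warmer aside to the left until it lies clear of the drawer, then hook a fingertip behind the upright lip of the drawer and gently draw the drawer out as far as it goes. Grip nothing, do not touch the dish, which stays lying in its place on the drawer, and leave the empty warmer shut and latched and everything else where it is.

Things in the scene. Friction and masses are not known exactly. Their poses are not given: they have to be found in the camera images.
- warmer_a: The warmer that holds the dish: fixed flat grey box, 120 mm wide (y), 180 mm deep (x -80 front to +100 back), top at z = 56 mm with a clear window. Origin on the worktop, 80 mm behind the front face, midway across; its x points from front to back (away from the robot), y left, z up. The hook catch is on its top near the front; the drawer's tongue and lip stand out in front.
- drawer_a (a joint): How far the drawer of warmer_a is out, m: 0 shut, 0.132 fully out at its fixed end stop. Slides along the warmer's own -x (towards the robot), cannot tip. About 2 N of friction plus 6 N per m/s; stays where it is left. While the catch is hooked it can move about 2 mm only.
- lip_a (a point): Middle of the rear face of the drawer's upright finger lip, 42 mm above the worktop; moves with the drawer. Lip 80 mm wide, 4 mm thick with a 6 mm rolled edge, top 45 mm above the worktop. Behind it is a flat tongue, its top 15 mm above the worktop, then 50 mm behind the lip's rear face the drawer's white front panel (top at 53 mm): a fingertip goes down into this gap. Axes as warmer_a.
- catch_a (a joint): Angle of the hook catch of warmer_a, rad: 0 hooked (its arm points straight to the front), grows as it swings to the warmer's left (clockwise seen from above) to 1.6 at its stop. From about 1.0 it is clear of the drawer. Stiff hinge, 0.04 Nm of friction; stays where it is left.
- knob_a (a point): Top centre of the black knob on the free end of the catch of warmer_a; moves with the catch. Knob 13 mm across and 15 mm tall, top 85 mm above the worktop, on a steel arm 13 mm wide whose top is 70 mm above the worktop; 36.5 mm from the pivot.
- pivot_a (a point): Point on the vertical pivot axis of the catch of warmer_a, 70 mm above the worktop, 28 mm behind the front face. Fixed to the warmer.
- seat_a (a point): Where the dish belongs: on the drawer's plate (top 15 mm above the worktop), midway between the two low stops; 129 mm straight behind the lip's rear face. Moves with the drawer.
- dish: Closed petri dish with dark red agar, 90 mm across, 15 mm tall, loose, lying on the drawer of warmer_a with 2 to 3 mm of play between the low stops and sides. Origin at the centre of its underside.
- warmer_b: Same make as warmer_a, standing beside it with a 25 mm gap and the same heading (on its left or its right), but empty. Origin and axes as for warmer_a.
- drawer_b (a joint): Drawer of the empty warmer_b, as drawer_a. Stays shut.
- catch_b (a joint): Catch of the empty warmer_b, as catch_a. Stays hooked.
- timer: White bench timer standing on the worktop to the right, 25 x 70 x 62 mm, loose. Origin at the centre of its underside. Bystander.
- marker: Black marker pen lying on the worktop, to the right and nearer the robot, 125 mm long, 15 mm thick, loose. Origin at its middle, underside. Bystander.
- jar: Specimen jar with a yellow cap, 64 mm across, 77 mm tall, loose, standing left of the warmers. Origin at the centre of its underside. Bystander.

How it is judged:
On the way, in this order (a step that is already met when the one before it is completed fails the run):
1. the catch of the warmer with the dish is swung clear (beyond 1 rad) while its drawer is still shut (value of joint catch_a above 1 rad and value of joint drawer_a below 0.02 m), for 0.1 s.
2. its drawer is drawn out to its stop (value of joint drawer_a above 0.122 m), for 0.2 s.
At the end, for the whole second after the job is handed in: The drawer of the warmer with the dish is out to its stop (within 10 mm) and at rest, its catch still swung clear, the dish lies flat and still in its place on the drawer (within 10 mm); the empty warmer is shut (within 6 mm) and latched (catch within 0.3 rad) (value of joint drawer_a above 0.122 m and velocity of joint drawer_a below 0.01 m/s and value of joint catch_a above 0.9 rad and horizontal distance between dish and seat_a below 0.01 m and z of dish in the frame of seat_a between -0.004 and 0.004 m and angle between dish's own z axis and vertical below 0.05 rad and linear speed of dish below 0.02 m/s and value of joint drawer_b below 0.006 m and value of joint catch_b below 0.3 rad); the robot touches nothing.
It fails at once if the dish is touched with the gripper or arm (contact force between any of the fingers, the arm and dish above 0.5 N).
It fails at once if the dish is lifted or tipped off the drawer (z of dish in the frame of seat_a above 0.012 m or angle between dish's own z axis and vertical above 0.2 rad).
It fails at once if the warmer is gripped or forced (more than 35 N from the fingers or the arm) (contact force between any of the fingers, the arm and warmer_a above 35 N).
It fails at once if the empty warmer's drawer is opened or its catch swung (value of joint drawer_b above 0.01 m or value of joint catch_b above 0.5 rad).
It fails at once if a bystander is moved or lifted (distance of any of timer, marker, jar from where it was at the start of the episode above 0.02 m).
It also fails if it takes over 42 s, if anything falls off the work surface, if the arm or the gripper's body presses on something with over 40 N, if the wrist force passes 120 N, or if a joint passes its speed limit or range.

## Working session

There is one attempt and no reset: what is moved stays moved. The work goes in short steps, Python scripts to look and compute and a shell command to move; the robot and the scene stay as the last step left them, time stands still between calls to the robot, and variables do not carry over. Pictures are saved under pics/ and viewed, at most 10 in all, crops included, and the job is handed in when it is done.

```bash
mkdir -p pics
python3 - <<'E'
from plant import readout, read_camera, get_calibration
import cv2,numpy as np
for n in("scene","top"):
    cv2.imwrite(f"pics/{n}1.png",read_camera(n)[:,:,::-1]); c=get_calibration(n); print(n,c['fovy'],c['cx'],c['cy'],np.round(c['pose'],3).tolist())
s=readout.read_state(); print(s['t'],s['tool_pos'],s['orientation'],s['opening'])
E
```

```text
scene 42.66445315953566 321.80857710430143 236.73036975571233 [[0.824, -0.225, 0.52, -0.131], [-0.567, -0.35, 0.746, -1.013], [0.015, -0.909, -0.416, 0.651], [0.0, 0.0, 0.0, 1.0]]
top 54.69347015840426 317.5234292159533 233.379708262457 [[0.012, -0.992, 0.124, 0.453], [-1.0, -0.012, 0.005, 0.009], [-0.003, -0.124, -0.992, 1.008], [0.0, 0.0, 0.0, 1.0]]
0.1 [0.16100367 0.57779203 0.40379287] [-4.25563562e-01 -3.11229519e+00  2.51372504e-03] 0.09276238056404172
```

View pics/top1.png

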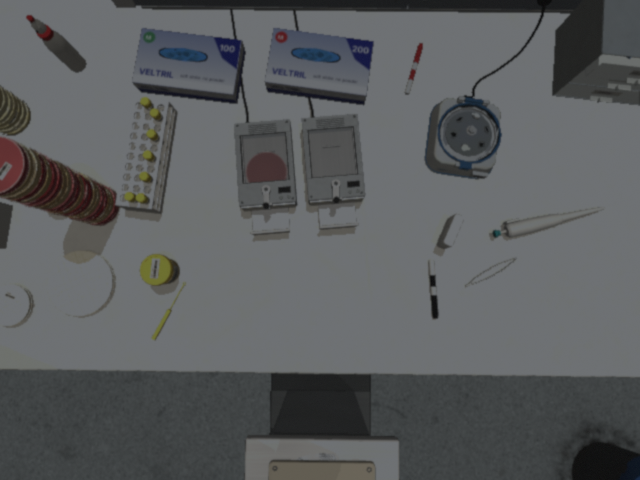

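View pics/scene1.png

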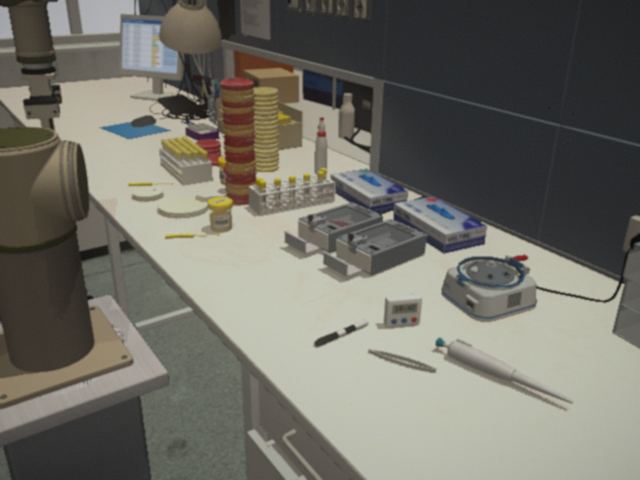

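The top view shows the dish (dark red, at about 266,166) in the left warmer; its lip is at about (270,228) and its catch at about (265,190). Next I zoom in for accurate pixels.

Run:
```python
import cv2
im=cv2.imread("pics/top1.png")[105:245,225:375]
cv2.imwrite("pics/crop1.png",cv2.convertScaleAbs(cv2.resize(im,None,fx=4,fy=4,interpolation=cv2.INTER_CUBIC),alpha=1.5))
```

```text
(no output)
```

View pics/crop1.png

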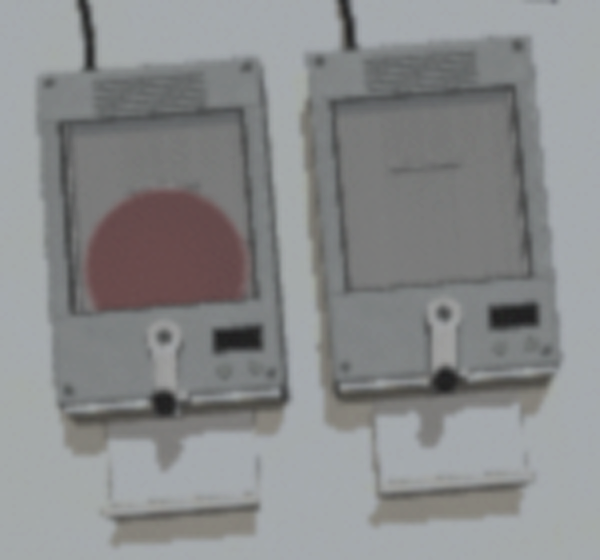

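The crop shows warmer A (left) with the dish, pivot at (163,338), black knob at (164,403) and lip line from (108,513) to (258,502). The box top corners are at (40,74), (260,60), (65,408) and (285,395).

```bash
cat > h.py <<'E'
import numpy as np
from plant import get_calibration
def ray(n,u,v,z):
    c=get_calibration(n);P=np.array(c['pose']);f=240/np.tan(np.radians(c['fovy'])/2)
    d=P[:3,:3]@[(u-c['cx'])/f,(v-c['cy'])/f,1];o=P[:3,3];return o+d*(z-o[2])/d[2]
E
python3 - <<'E'
from h import *
W={}
for n,u,v,z in [("TL",40,74,.056),("TR",260,60,.056),("BL",65,408,.056),("BR",285,395,.056),("pivA",163,338,.07),("knobA",164,403,.085),("lipL",108,511,.045),("lipR",258,500,.045),("pivB",442,313,.07),("knobB",445,379,.085),("BfrontL",338,388,.056),("BfrontR",556,372,.056)]:
    W[n]=ray("top",(u+.5)/4-.5+225,(v+.5)/4-.5+105,z);print(n,np.round(W[n]*1000,1))
d=lambda a,b:np.linalg.norm((W[a]-W[b])[:2])*1000
print(d("TL","TR"),d("BL","BR"),d("TL","BL"),d("TR","BR"),d("pivA","knobA"),d("lipL","lipR"))
for a,b in(("TL","BL"),("TR","BR"),("pivA","knobA"),("pivB","knobB")):
    v=W[a]-W[b];print(np.arctan2(v[1],v[0]))
for a,b in(("BL","BR"),("TL","TR"),("lipL","lipR"),("BfrontL","BfrontR")):
    v=W[a]-W[b];print(np.arctan2(-v[0],v[1]))
from plant import readout
from scipy.spatial.transform import Rotation as R
print(R.from_rotvec(readout.read_state()['orientation']).as_matrix().round(3))
E
```

```text
TL [807.  192.9  56. ]
TR [816.   75.8  56. ]
BL [626.6 173.7  56. ]
BR [634.7  59.3  56. ]
pivA [661.2 121.9  70. ]
knobA [624.4 118.8  85. ]
lipL [574.2 151.3  45. ]
lipR [580.9  73.   45. ]
pivB [676.  -21.7  70. ]
knobB [638.4 -23.   85. ]
BfrontL [638.8  31.7  56. ]
BfrontR [648.5 -81.8  56. ]
117.41547618925705 114.72354837209346 181.42780438113803 182.00188505707575 36.917238125086506 78.63062215997059
0.10599500250489959
0.09109942977228737
0.08625288438374014
0.033847817666827575
0.07140226074310684
0.07691534456882375
0.08547884307408277
0.0858889785344978
[[-0.963  0.268 -0.001]
 [ 0.268  0.963 -0.002]
 [ 0.    -0.002 -1.   ]]
```

Measured sizes agree with the given ones: front to back 181 mm, pivot to knob 36.9 mm, lip 79 mm, heading about 0.085 rad. I close the fingers and approach high, with the tool's y axis along the warmer's y axis.

```bash
python3 -m handwheel '[[4.2,-4.5,0,0.036,1],[4.2,-4.5,0,0.036,1],[4.2,-4.5,0,0.036,1],[4.2,-4.5,0,0.036,1],[4.2,-4.5,0,0.036,1],[4.2,-4.5,0,0.036,1],[4.2,-4.5,0,0.036,1],[4.2,-4.5,0,0.036,1],[4.2,-4.5,0,0.036,1],[4.2,-4.5,0,0.036,1]]' 20
python3 -m handwheel '[[2.1,-2.3,-2,0,1],[2.1,-2.3,-2,0,1],[0,0,-3,0,1],[0,0,-3,0,1],[0,0,0,0,1],[0,0,0,0,1]]'
python3 - <<'E'
from plant import readout, read_camera, get_calibration
import cv2,numpy as np
from scipy.spatial.transform import Rotation as R
cv2.imwrite("pics/w1.png",read_camera("wrist")[:,:,::-1])
s=readout.read_state(); print(s['t'],s['tool_pos'],s['opening']);print(R.from_rotvec(s['orientation']).as_matrix().round(3));c=get_calibration("wrist");print(c['fovy'],c['cx'],c['cy'],c['pose'].round(3) if hasattr(c['pose'],'round') else c['pose'])
E
```

```text
t: 1.35
tool_pos: [0.5821, 0.1262, 0.4043]
orientation: [0.14, -3.138, -0.0]
force: [0.8, 0.7, -0.3]
opening: 0.0009
gripper_force: 0.0
t: 2.1
tool_pos: [0.6233, 0.0821, 0.3058]
orientation: [-0.139, 3.138, -0.0]
force: [-0.9, 0.0, 0.8]
opening: 0.0005
gripper_force: 0.0
2.15 [0.623581   0.08214081 0.30652497] 0.0001485163206725918
[[-0.996 -0.088  0.002]
 [-0.088  0.996  0.   ]
 [-0.002 -0.    -1.   ]]
65.70646984690485 318.05834521154486 238.25604881854815 [[-0.089  0.965  0.247  0.556]
 [ 0.996  0.086  0.022  0.076]
 [ 0.     0.248 -0.969  0.286]
 [ 0.     0.     0.     1.   ]]
```

View pics/w1.png

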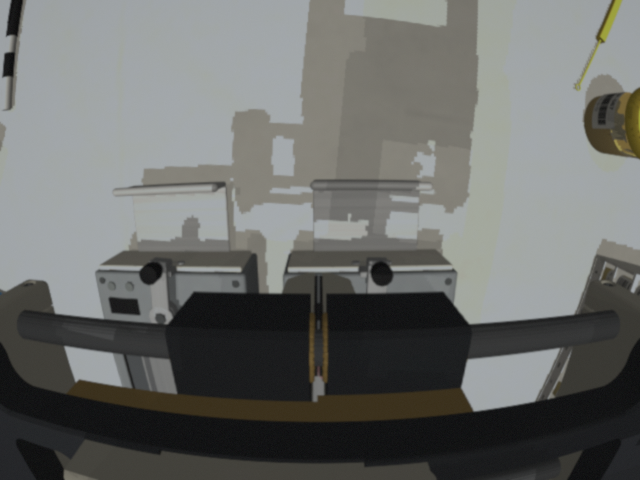

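The wrist view shows knob A at (381,273), its lip's rolled edge from (313,184) to (432,186), and warmer B's knob at (150,273). I check these, and where the fingertips project.

```bash
cat >> h.py <<'E'
def wray(P,u,v,z,f=372.0,cx=318.06,cy=238.26):
    dx,dy=u-cx,v-cy;r=np.hypot(dx,dy);t=r/f
    d=P[:3,:3]@[np.sin(t)*dx/r,np.sin(t)*dy/r,np.cos(t)];o=P[:3,3];return o+d*(z-o[2])/d[2]
def wproj(P,p,f=372.0,cx=318.06,cy=238.26):
    q=P[:3,:3].T@(np.array(p)-P[:3,3]);t=np.arctan2(np.hypot(q[0],q[1]),q[2]);k=f*t/np.hypot(q[0],q[1]);return cx+k*q[0],cy+k*q[1]
E
python3 - <<'E'
from h import *
P=np.array(get_calibration("wrist")['pose']);f=240/np.tan(np.radians(65.70646984690485)/2);print(f)
for n,u,v,z in(("knobA",381,271,.085),("knobB",150,271,.085),("lipL",432,186,.045),("lipR",313,184,.045),("frontL",455,268,.056),("frontR",288,268,.056),("JarL",603,95,.077)):print(n,(wray(P,u,v,z,f)*1000).round(1))
R=np.array([[-.996,-.088,.002],[-.088,.996,0],[-.002,0,-1]]);t=np.array([.6236,.0821,.3065])
for z in(.1,.186):
  for y in(-.0175,.0175):
    for x in(-.0075,.0075):print(z,y,x,np.round(wproj(P,t+R@[x,y,z],f)))
E
```

```text
371.64829954431775
knobA [623.2 118.7  85. ]
knobB [636.8 -20.6  85. ]
lipL [574.3 154.6  45. ]
lipR [581.2  75.1  45. ]
frontL [627.  176.8  56. ]
frontR [636.1  63.5  56. ]
JarL [489.7 267.9  77. ]
0.1 -0.0175 -0.0075 [257. 427.]
0.1 -0.0175 0.0075 [252. 387.]
0.1 0.0175 -0.0075 [379. 427.]
0.1 0.0175 0.0075 [384. 387.]
0.186 -0.0175 -0.0075 [282. 305.]
0.186 -0.0175 0.0075 [281. 276.]
0.186 0.0175 -0.0075 [354. 305.]
0.186 0.0175 0.0075 [355. 276.]
```

Run:
```python
import cv2
im=cv2.imread("pics/w1.png")[230:430,150:490]
cv2.imwrite("pics/crop2.png",cv2.convertScaleAbs(cv2.resize(im,None,fx=2.3,fy=2.3,interpolation=cv2.INTER_CUBIC),alpha=2.2,beta=15))
```

```text
(no output)
```

View pics/crop2.png

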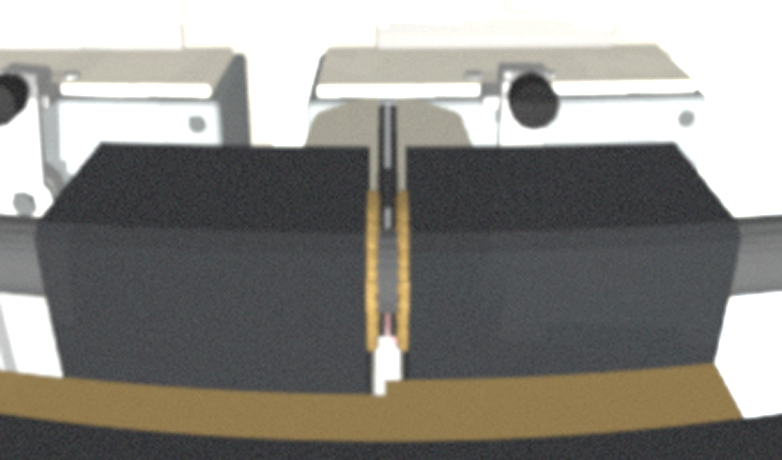

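The wrist crop leaves it unclear how wide the fingers are, so I check from the scene camera.

Run:
```python
from plant import read_camera
import cv2
im=read_camera("scene")[60:300,240:480,::-1].copy()
cv2.imwrite("pics/crop3.png",cv2.convertScaleAbs(cv2.resize(im,(600,600),interpolation=cv2.INTER_CUBIC),alpha=1.5,beta=5))
```

```text
(no output)
```

View pics/crop3.png

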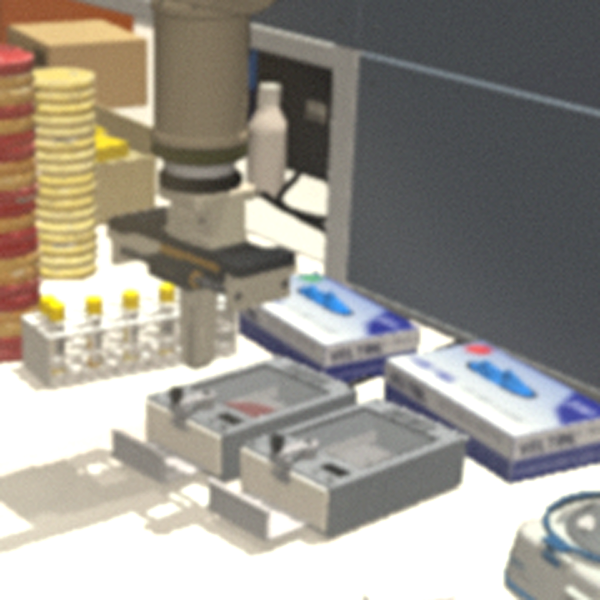

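The scene crop shows the closed fingers as one slim column under the gripper body at about (197,320), hanging above warmer A, right of its knob. I go down beside the knob and push it left.

```bash
python3 -m handwheel '[[0,0,-2.3,0,1],[0,0,-2.3,0,1],[0,0,0,0,1]]'
python3 -m handwheel '[[-0.06,0.72,0,0,1],[-0.06,0.72,0,0,1],[-0.06,0.72,0,0,1],[-0.06,0.72,0,0,1],[-0.06,0.72,0,0,1],[-0.06,0.72,0,0,1],[-0.06,0.72,0,0,1],[-0.06,0.72,0,0,1]]'
python3 -m handwheel '[[0.5,0.04,0,0,1],[0.5,0.04,0,0,1],[0.5,0.04,0,0,1],[0.5,0.04,0,0,1],[0,0,0,0,1]]'
```

```text
t: 2.58
tool_pos: [0.6225, 0.0821, 0.258]
orientation: [0.139, -3.137, 0.0]
force: [-0.3, -0.7, -0.4]
opening: 0.0004
gripper_force: 0.0
t: 3.58
tool_pos: [0.618, 0.1402, 0.2584]
orientation: [0.139, -3.138, -0.0]
force: [-1.3, 0.0, -0.1]
opening: 0.0009
gripper_force: 0.4
t: 4.2
tool_pos: [0.6387, 0.1412, 0.2587]
orientation: [-0.138, 3.138, -0.0]
force: [-1.3, 0.8, 0.3]
opening: 0.0005
gripper_force: 0.3
```

```bash
python3 -m handwheel '[[-2,-0.17,0,0,1],[-2,-0.17,0,0,1],[0.1,-1.1,0,0,1],[0.1,-1.1,0,0,1],[-3,-0.25,0,0,1],[-3,-0.25,0,0,1],[0,0,0,0,1]]'
python3 - <<'E'
from plant import read_camera
import cv2
im=read_camera("top")[105:245,225:375,::-1].copy()
cv2.imwrite("pics/crop4.png",cv2.convertScaleAbs(cv2.resize(im,None,fx=4,fy=4,interpolation=cv2.INTER_CUBIC),alpha=1.5))
E
```

```text
t: 5.08
tool_pos: [0.5396, 0.1099, 0.2585]
orientation: [0.137, -3.138, 0.0]
force: [0.0, -0.4, -0.2]
opening: 0.0002
gripper_force: 0.0
```

View pics/crop4.png

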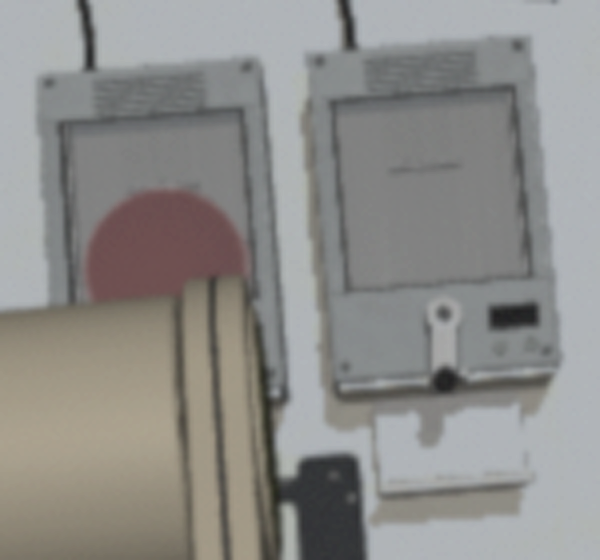

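The forearm hides catch A in the top view, though warmer B is untouched. The scene camera should show it.

Run:
```python
from plant import read_camera
import cv2
im=read_camera("scene")[180:290,280:440,::-1].copy()
cv2.imwrite("pics/crop5.png",cv2.convertScaleAbs(cv2.resize(im,None,fx=5,fy=5,interpolation=cv2.INTER_CUBIC),alpha=1.3,beta=5))
```

```text
(no output)
```

View pics/crop5.png

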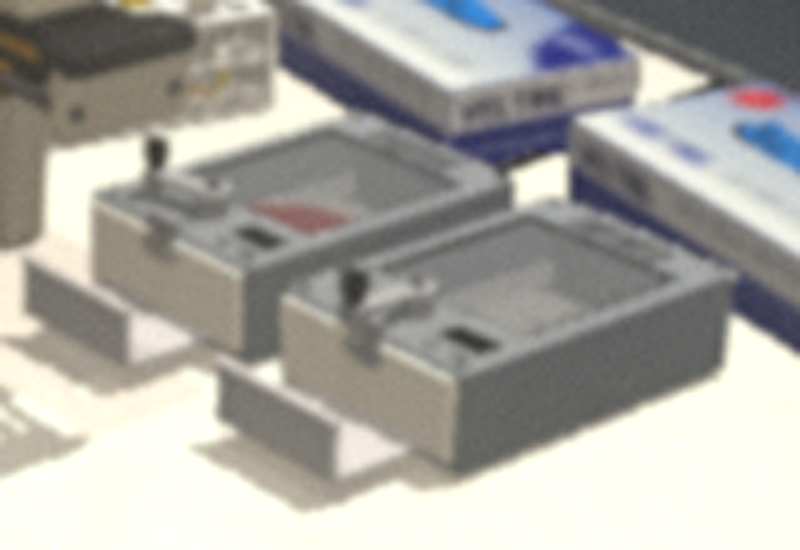

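Knob A now stands at (155,142) in the crop, clearly swung left; knob B is unchanged at (352,274). I compute the angle.

Run:
```python
from h import *
for n,u,v in(("A",156,141),("B",352,273)):
    p=ray("scene",(u+.5)/5-.5+280,(v+.5)/5-.5+180,.085)*1000;print(n,p.round(1))
    if n=="A":A=p
    else:B=p
off=B-np.array([637.6,-22,85]);print(off)
for k in(A,A-off):
    d=k[:2]-[660.5,121.5];X=np.array([.996,.085]);Y=np.array([-.085,.996]);print(d@X,d@Y,np.arctan2(d@Y,-d@X))
```

```text
A [650.6 156.8  85. ]
B [637.2 -21.9  85. ]
[-4.24773295e-01  1.03209460e-01 -2.84217094e-14]
-6.864976833560516 35.97658397699973 1.3822450793664658
-6.4506754355085185 35.83768162519454 1.3927062874960214
```

The catch is at about 1.39 rad (radius 36.6 mm, as it should be), so it is clear. Next I go above the gap and down behind the lip.

```bash
python3 -m handwheel '[[3.4,0.29,0,0,1],[3.35,0.28,0,0,1],[0,0,0,0,1],[0,0,-1.5,0,1],[0,0,-1.5,0,1],[0,0,-1.5,0,1],[0,0,0,0,1]]'
python3 -m handwheel '[[-0.5,-0.043,0,0,1],[-0.5,-0.043,0,0,1],[-0.5,-0.043,0,0,1],[-0.5,-0.043,0,0,1],[-0.5,-0.043,0,0,1],[-0.5,-0.043,0,0,1]]'
```

```text
t: 6.05
tool_pos: [0.6064, 0.1164, 0.2113]
orientation: [0.139, -3.135, 0.0]
force: [0.6, 0.0, 0.7]
opening: 0.0003
gripper_force: 0.0
t: 6.8
tool_pos: [0.5778, 0.1139, 0.2142]
orientation: [-0.138, 3.137, -0.0]
force: [3.0, -0.1, 0.6]
opening: 0.0003
gripper_force: 1.1
```

A drag of 3 N shows the drawer is following. I draw on gently.

```bash
python3 -m handwheel '[[-0.7,-0.06,0,0,1],[-0.7,-0.06,0,0,1],[-0.7,-0.06,0,0,1],[-0.7,-0.06,0,0,1],[-0.7,-0.06,0,0,1],[-0.7,-0.06,0,0,1],[-0.7,-0.06,0,0,1],[-0.7,-0.06,0,0,1]]'
python3 -m handwheel '[[-0.7,-0.06,0,0,1],[-0.7,-0.06,0,0,1],[-0.7,-0.06,0,0,1],[-0.6,-0.05,0,0,1],[-0.5,-0.04,0,0,1],[-0.4,-0.035,0,0,1],[-0.3,-0.025,0,0,1],[-0.3,-0.025,0,0,1]]'
python3 -m handwheel '[[-0.3,-0.025,0,0,1],[-0.3,-0.025,0,0,1],[-0.3,-0.025,0,0,1],[0,0,0,0,1]]'
```

```text
t: 7.8
tool_pos: [0.5213, 0.109, 0.2137]
orientation: [0.138, -3.138, 0.0]
force: [3.2, -1.0, 1.2]
opening: 0.0002
gripper_force: 1.2
t: 8.8
tool_pos: [0.4796, 0.1055, 0.2137]
orientation: [0.138, -3.138, -0.0]
force: [2.5, -1.5, -0.8]
opening: 0.0008
gripper_force: 1.1
t: 9.3
tool_pos: [0.4704, 0.1049, 0.2137]
orientation: [0.138, -3.138, -0.0]
force: [0.4, 0.5, -1.0]
opening: 0.0003
gripper_force: 0.1
```

```bash
python3 -m handwheel '[[-0.25,-0.02,0,0,1],[-0.25,-0.02,0,0,1],[-0.25,-0.02,0,0,1],[0,0,0,0,1]]'
python3 -m handwheel '[[-0.2,-0.017,0,0,1],[-0.1,-0.01,0,0,1],[0,0,0,0,1]]'
```

```text
t: 9.8
tool_pos: [0.4629, 0.1042, 0.2136]
orientation: [0.139, -3.138, -0.0]
force: [0.6, 0.6, 0.7]
opening: 0.0008
gripper_force: 0.1
t: 10.18
tool_pos: [0.4602, 0.1039, 0.2137]
orientation: [0.139, -3.138, -0.0]
force: [0.4, 0.5, -1.5]
opening: 0.0006
gripper_force: 0.6
```

```bash
for i in 1 2 3; do python3 -m handwheel '[[-0.15,-0.013,0,0,1],[0,0,0,0,1]]' | grep -E "tool|force"; done
```

```text
tool_pos: [0.4587, 0.1038, 0.2137]
force: [1.2, 0.2, -0.6]
gripper_force: 0.7
tool_pos: [0.458, 0.1037, 0.214]
force: [7.1, 1.0, -5.6]
gripper_force: 3.9
tool_pos: [0.4573, 0.1036, 0.2144]
force: [13.5, 0.7, -12.5]
gripper_force: 7.0
```

At 0.458 m, just where predicted, the force rises: the end stop. I back off inside the gap, lift straight up and move aside.

```bash
python3 -m handwheel '[[0.7,0.06,0,0,1],[0.7,0.06,0,0,1],[0,0,0,0,1],[0,0,2,0,1],[0,0,3,0,1],[0,0,4,0,1],[0,0,5,0,1],[0,5.5,2,0,1],[0,5.5,2,0,1],[0,5.5,0,0,1]]'
python3 -m handwheel '[[-3,5.3,0,0,1],[-3,5.3,0,0,1],[-3,5.3,0,0,1],[-3,5.3,0,0,1],[0,0,0,0,1],[0,0,0,0,1]]'
python3 - <<'E'
from plant import read_camera
import cv2
im=read_camera("top")[105:285,200:375,::-1].copy()
cv2.imwrite("pics/crop6.png",cv2.convertScaleAbs(cv2.resize(im,None,fx=3.2,fy=3.2,interpolation=cv2.INTER_CUBIC),alpha=1.5))
E
```

```text
t: 12.18
tool_pos: [0.4699, 0.2714, 0.3961]
orientation: [-0.137, 3.135, 0.002]
force: [-0.7, -0.8, 0.1]
opening: 0.0003
gripper_force: 0.0
t: 12.92
tool_pos: [0.3495, 0.4817, 0.3932]
orientation: [0.14, -3.138, 0.002]
force: [0.1, 0.3, -0.7]
opening: 0.0002
gripper_force: 0.0
```

View pics/crop6.png

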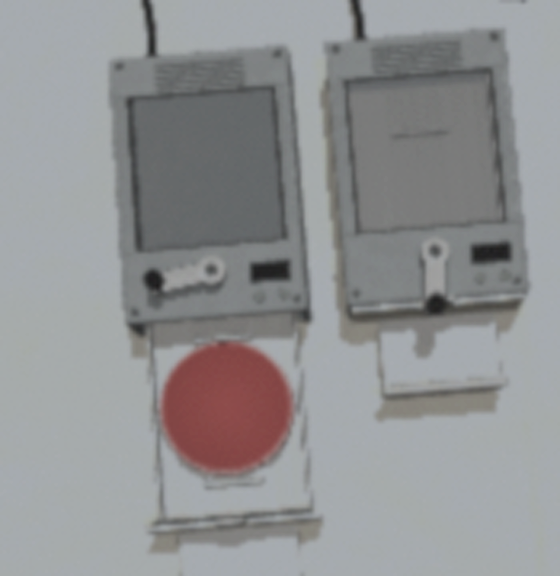

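The view shows drawer A fully out: panel line at row 517, tongue beyond it. The dish is centred at (227,407), lying between its stops 81 mm behind the panel (expected about 79). Catch A is swung left at (153,280) and warmer B is shut and latched. Handing in.

```bash
python3 -c "
from plant import job
print(job.close_job())"
```

```text
the job is handed in; nothing more can be done
None
```

I handed the job in, but no verdict came back: the dish warmer's catch is swung clear at about 1.39 rad, its drawer is out to the stop with the dish lying in its place, and the empty warmer is still shut and latched.

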